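# Clear the soap press bed and close it with its plate

## Task

Using the scraper block, sweep all five soap chips off the green-topped press bed into the metal tray beside it; do not touch the chips with the gripper or the press plate. Stand the scraper upright, centred on its black rubber rest again, and then lay the dark press plate gently (not dropped) on the cleaned bed, its edges flush with the bed's edges all round. Leave the bottle, the soap bar and the steel beaker where they are.

Things in the scene. Friction and masses are not known exactly. Their poses are not given: they have to be found in the camera images.
- block: Press bed, fixed to the table: wooden block with a bright green flat top, no rim. Top 130 mm (its x) by 170 mm (its y), 45 mm above the table; the top slab (33 to 45 mm up) overhangs the foot by 15 mm. Origin: centre of the underside, on the table; z up.
- tray: Catch tray of bare metal, fixed to the table, open on top: 160 mm (its x) by 130 mm (its y), 30 mm high, walls and floor 4 to 5 mm. It stands at one 130 mm edge of the bed (either the bed's +y or -y side), parallel to the bed, with its near wall tucked 12 mm under the bed's overhang. Origin: centre of the underside, on the table; axes nearly parallel to the bed's.
- rest: Black rubber rest pad for the scraper, fixed, 180 mm (its x) by 70 mm (its y), 6 mm thick, beyond the bed's other 130 mm edge, away from the tray. Origin: centre of the underside, on the table.
- scraper: Scraper block that stands on its own foot: foot 140 mm long (its x) by 32 mm (its y) by 30 mm high, orange with a black bottom edge; on it an upright pale wooden handle 80 mm (its x) by 24 mm (its y), from 30 to 85 mm above its bottom. Grip the handle across its y. 0.25 kg. Origin: centre of the underside of the foot; z up. Starts standing on the rest pad.
- plate: Press plate, dark wood, 130 mm (its x) by 170 mm (its y), 12 mm thick, with a pale wooden handle block at its centre, 24 mm (its x) by 80 mm (its y), from 12 to 57 mm above its underside. Grip the handle across its x. 0.28 kg. Origin: centre of its underside; z up. Starts flat on the table, to the left or right of the bed. It looks the same when turned by half a turn.
- chip0: Loose soap chip (pale tan), 28 by 18 mm and 13 mm high, 10 g. Origin: centre of its underside. Starts on the green top.
- chip1: Loose soap chip (brown), 28 by 18 mm and 13 mm high, 10 g. Origin: centre of its underside. Starts on the green top.
- chip2: Loose soap chip (cream), 28 by 18 mm and 13 mm high, 10 g. Origin: centre of its underside. Starts on the green top.
- chip3: Loose soap chip (dark brown), 28 by 18 mm and 13 mm high, 10 g. Origin: centre of its underside. Starts on the green top.
- chip4: Loose soap chip (pinkish), 28 by 18 mm and 13 mm high, 10 g. Origin: centre of its underside. Starts on the green top.
- mould: Bystander: wooden soap mould with a green liner, filled with tan soap; fixed, 130 by 190 mm, 76 mm high. Origin: centre of its underside. It stands on the side where the press plate is not.
- bottle: Bystander: loose amber bottle, 56 mm across, 125 mm high. Origin: centre of its underside.
- bar: Bystander: loose bar of soap, 80 by 55 by 28 mm. Origin: centre of its underside.
- beaker: Bystander: loose steel beaker, 72 mm across, 85 mm high. Origin: centre of its underside.
There are look-alikes about, which are no part of the job. There is more than one size of the scraper; the one meant has the size given above.

How it is judged:
By the outcome, as a careful person would: the job done as asked, in the order asked, and still so for the second after the job is handed in, with the robot touching nothing.
It also fails if it takes over 67 s, if anything falls off the work surface, if the arm or the gripper's body presses on something with over 40 N, if the wrist force passes 120 N, or if a joint passes its speed limit or range.

## Robot

A 6-joint arm with a two-finger parallel gripper is mounted at the origin on the work surface. World frame = base frame: x ahead of the robot, y to its left, z up, the work surface at z = 0. Lengths are in mm, angles in rad, forces in N, time in s.
With the tool pointing down it reaches from about 275 to 975 mm from the base axis. Payload 8.4 kg.
Tool frame: the origin (TCP) lies at the centre of the arm's flange, where the gripper is bolted on; the fingertips stand 190 mm ahead of it and the grasp point (between the pads) lies 171 mm ahead of it; z points along the fingers, y is the line along which they close (so a half turn about z gives the same grasp; the last joint's range is limited). The gripper opens to 92 mm and grips with 3 to 60 N. Pads are 20 mm wide; open, the fingers measure 128 mm over their backs; the gripper's body (75 mm by 189 mm) begins 69 mm behind the grasp point.
Start: joints at [1.153, 0.353, 1.633, -0, 1.155, -0.002], TCP at [252.451, 571.75, 404.683] pointing down, gripper open.
Joint ranges: [-2.63, 2.63], [-0.92, 2.1], [0.06, 2.66], [-1.3, 4.44], [0, 2.69], [-3.02, 3.02]. Speed limits (rad/s): [2.22, 2.22, 2.79, 3.14, 3.14, 3.14].

## Interface

Orientations are given as a rotation vector (axis times angle).
In Python, from bench import readout, viewer, ticket gives the robot as it stands. The module is installed in compiled form; this text tells all that it offers.
- The arm moves only by the shell command python3 -m crank 'ROWS' [FORCE]. ROWS is JSON, a list that holds one entry, the list of rows, each a list of 7 numbers: the closure, from 0 (fully open) to 1 (shut), then the shift along the tool's x, y, z normalised to -1 to 1, where 1 is 0.08 m, then the turn, a rotation vector about the tool's x, y, z normalised to -1 to 1, where 1 is 0.5 rad. In form: [[[fingers, tx, ty, tz, rx, ry, rz], ...]]. A call has 1 to 8 rows; each row is the pose to reach, as a shift and turn from the pose commanded when the call began, along the tool's axes at that moment; what a row does not reach only later rows make up. A row lasts 1/10 s, in which the tool goes at most 50 mm and 8.59 degrees, less where a joint would pass 70% of its speed; a pose out of reach is approached as far as the arm can. A call with a number of a shift or a turn outside -1 to 1 is refused whole. A call with a gripper value outside its range is refused whole. The fingers move at their own pace and stop on an object; FORCE is the grip in N (left out, the last holds). Time passes only in rows, so rows that repeat a pose let the fingers close. It gives the time, the measured TCP pose, the force, the opening and the grip force at its end, in the units of the state.
- readout.get_obs(): the state, without advancing time (a new reading comes with each control period).
- viewer.snapshot(name): name is "scene" or "top"; returns (picture, depth): 420x560x3 uint8, blue, green, red; 420x560 float32, mm along the optical axis (not along the pixel's ray), 0 where there is no reading.
- viewer.camera_params(name): a dict with "K" (3x3 intrinsics, pixels), "k1" (the pictures are not rectified: a ray, as slopes to the right and down, at radius r is drawn at 1 + k1 r^2 times it, then the intrinsics apply), "xyz" and "attitude" of the camera in the world. Camera axes: x right, y down, z forward; pixel columns grow to the right and rows downward; lengths in mm; the calibration is good to about 2 mm. A picture is of the moment at which its call begins. camera_params takes no time and is no camera call.
- ticket.job_done(): hands the job in; it is judged then, once.
The state is a dict: "time": time; "joint_positions": joint angles; "joint_velocities": joint speeds; "joint_efforts": joint torques, N m; "ee_pos": TCP position; "tool_rot": TCP orientation; "force": force on the tool from outside, world axes, zero at the start; "moment": the same for the moment, N m; "opening": opening from 0.0 (shut) to 1.0 (fully open); "grasp_force": force on a finger pad.
Only numpy, scipy, OpenCV 4.12 (cv2) and the standard library are available. Lean on these libraries where they do the work, as an engineer would, in place of code of your own. Each camera call takes 0.05 s, during which the arm holds its last target. There are 200 camera calls.

## Working session

There is one attempt and no reset: what is moved stays moved. The work goes in short steps, Python scripts to look and compute and a shell command to move; the robot and the scene stay as the last step left them, time stands still between calls to the robot, and variables do not carry over. Pictures are saved under pics/ and viewed, at most 10 in all, crops included, and the job is handed in when it is done.

```bash
mkdir -p pics
cat > h.py <<'E'
import numpy as np, cv2
from scipy.spatial.transform import Rotation as R
from bench import readout, viewer, ticket
def cam(n):
    p=viewer.camera_params(n); a=np.array(p["attitude"],float)
    Rm=a if a.shape==(3,3) else R.from_rotvec(a).as_matrix() if a.size==3 else R.from_quat(a).as_matrix()
    return np.array(p["K"],float),float(p["k1"]),np.array(p["xyz"],float),Rm
def cloud(n,depth):
    K,k1,t,Rm=cam(n); h,w=depth.shape
    uv=np.stack(np.meshgrid(np.arange(w),np.arange(h)),-1).reshape(-1,1,2).astype(float)
    s=cv2.undistortPoints(uv,K,np.array([k1,0,0,0,0.])).reshape(h,w,2)
    P=np.dstack([s,np.ones((h,w))])*depth[...,None]
    return P@Rm.T+t
E
python3 - <<'E'
from h import *
print(readout.get_obs())
for n in ("scene","top"):
    print(viewer.camera_params(n))
    p,d=viewer.snapshot(n); cv2.imwrite(f"pics/{n}0.png",p); np.savez(f"{n}0.npz",p=p,d=d)
    c=cloud(n,d); print(c[::60,::80].round().astype(int).tolist())
E
```

```text
{'time': 0.0, 'joint_positions': array([ 1.15259672e+00,  3.53620137e-01,  1.63413315e+00, -2.27934070e-05,
        1.15517734e+00, -2.42119778e-03]), 'joint_velocities': array([-0.0020423 ,  0.0003588 , -0.00028768, -0.00058515, -0.00075478,
        0.00097455]), 'joint_efforts': array([-1.75725192e-03, -5.93857813e+01, -3.34188795e+01,  6.95679733e-02,
        2.36073876e-02, -1.56745014e-04]), 'ee_pos': array([252.35913221, 571.5307037 , 403.98143069]), 'tool_rot': array([-6.48341316e-01, -3.07369921e+00,  2.06204789e-03]), 'force': array([0.09907097, 0.01084991, 0.49557375]), 'moment': array([-0.01098009, -0.00442475,  0.0056902 ]), 'grasp_force': 0.0, 'opening': 1.0035883815206306}
{'K': array([[492.58437981,   0.        , 276.40330567],
       [  0.        , 492.58437981, 208.27827824],
       [  0.        ,   0.        ,   1.        ]]), 'k1': -0.14912611967305975, 'xyz': array([1216.07685725,  309.11387298,  816.92316838]), 'attitude': array([-1.39350372, -2.16339799,  0.88272818])}
[[[99, -1282, 186], [-445, -1448, -57], [-635, -1121, -89], [-955, -865, -169], [78, -82, 339]
[... 1196 characters left out ...]
300, 1244, -746], [1309, 880, -757], [1307, 512, -738], [1324, 154, -758], [1332, -207, -756], [1343, -571, -756], [1358, -943, -761]], [[744, 724, 161], [797, 571, -1], [801, 334, 0], [806, 98, 2], [812, -137, 2], [821, -376, -6], [828, -617, -5]], [[611, 790, 7], [617, 559, -3], [623, 326, -6], [624, 92, 19], [633, -139, -1], [638, -372, 1], [642, -604, 11]], [[437, 775, 6], [443, 545, 0], [448, 315, 5], [453, 88, 3], [458, -140, 9], [458, -355, 59], [468, -602, 2]], [[287, 562, 397], [273, 534, 2], [279, 308, -1], [284, 83, 0], [289, -143, -3], [293, -370, -5], [297, -601, -7]], [[213, 402, 696], [108, 524, 0], [114, 300, 1], [119, 78, -2], [124, -144, 2], [127, -368, 0], [131, -593, 4]]]
```

View pics/top0.png

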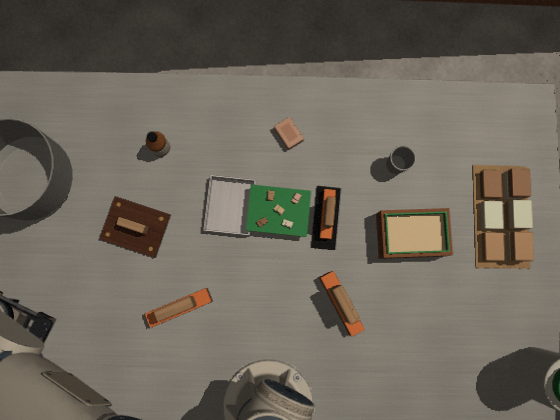

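View pics/scene0.png

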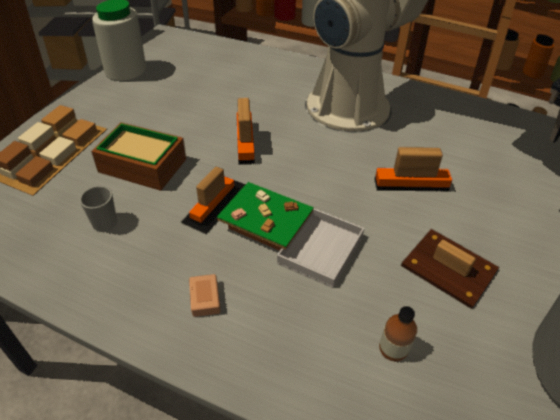

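```bash
cat >> h.py <<'E'
def plane(n,uv,z):
    K,k1,t,Rm=cam(n); uv=np.asarray(uv,float).reshape(-1,1,2)
    s=cv2.undistortPoints(uv,K,np.array([k1,0,0,0,0.])).reshape(-1,2)
    r=np.c_[s,np.ones(len(s))]@Rm.T
    return (t+r*((z-t[2])/r[:,2])[:,None])[:,:2]
def biggest(m):
    k,l,s,c=cv2.connectedComponentsWithStats(m.astype(np.uint8)); return l==1+np.argmax(s[1:,4])
def rect(n,m,z):
    """min-area rectangle of the mask's border pixels projected to height z: centre, long, short, yaw of long axis (deg)"""
    cs,_=cv2.findContours(cv2.resize(m.astype(np.uint8),None,fx=4,fy=4,interpolation=cv2.INTER_NEAREST),cv2.RETR_EXTERNAL,cv2.CHAIN_APPROX_NONE)
    c=max(cs,key=len).reshape(-1,2)/4-0.375
    (x,y),_,_=r=cv2.minAreaRect(plane(n,c,z).astype(np.float32)); b=cv2.boxPoints(r)
    e=[b[1]-b[0],b[2]-b[1]]; e.sort(key=np.linalg.norm)
    a=np.degrees(np.arctan2(e[1][1],e[1][0]))%180
    return [round(float(v),1) for v in (x,y,np.linalg.norm(e[1]),np.linalg.norm(e[0]),a)]
def masks(p,d,n):
    c=cloud(n,d); hsv=cv2.cvtColor(p,cv2.COLOR_BGR2HSV); return c,hsv[...,0],hsv[...,1],hsv[...,2]
E
python3 - <<'E'
from h import *
for n in ("scene","top"):
    f=np.load(f"{n}0.npz"); p,d=f["p"],f["d"]; c,H,S,V=masks(p,d,n); x,y,z=c[...,0],c[...,1],c[...,2]
    reg=lambda x0,x1,y0,y1:(x>x0)&(x<x1)&(y>y0)&(y<y1)
    g=(H>45)&(H<85)&(S>120)&(V>50); bed=biggest(g&reg(400,750,-200,300))
    print(n,"bed",rect(n,cv2.morphologyEx(bed.astype(np.uint8),cv2.MORPH_CLOSE,np.ones((9,9))),45))
    for nm,box in (("rest",(400,700,-250,-60)),("near",(150,400,-250,-60)),("left",(150,450,150,400))):
        o=(H<14)&(S>170)&(V>110)&reg(*box)
        o=biggest(cv2.morphologyEx(o.astype(np.uint8),cv2.MORPH_CLOSE,np.ones((7,7))))
        print(nm,"orange",rect(n,o,30),"maxz",np.percentile(z[o],[50,95]))
        h=biggest((z>65)&(z<110)&reg(*box)&(S>40)); print("  handle",rect(n,h,85),np.percentile(z[h],[50,90]))
    pl=biggest((z>4)&reg(400,700,250,500)&(S>60)); print("plate",rect(n,pl,12))
    h=biggest((z>40)&(z<75)&reg(400,700,250,500)); print("  handle",rect(n,h,57),np.percentile(z[h],[50,90]))
    t=biggest((z>18)&(z<40)&reg(400,700,90,270)&(S<70)); print("tray",rect(n,t,30))
    if n=="top":
        k=biggest((V<45)&reg(380,700,-220,-50)); print("pad",rect(n,k,6))
        for i in range(1): cv2.imwrite("pics/crop1.png",cv2.resize(p[155:345,90:370],(784,532),interpolation=cv2.INTER_CUBIC))
    ch=((z>45)&~g&reg(420,680,-60,120)); k,l,s,cc=cv2.connectedComponentsWithStats(ch.astype(np.uint8)&cv2.erode(cv2.morphologyEx(bed.astype(np.uint8),cv2.MORPH_CLOSE,np.ones((15,15))),np.ones((3,3))))
    print("chips",[(s[i,4],plane(n,cc[i],58).round()[0].tolist()) for i in range(1,k) if s[i,4]>8])
E
```

```text
scene bed [539.1, -17.2, 176.4, 133.4, 85.1]
rest orange [585.8, -162.3, 48.6, 35.3, 178.3] maxz [34.92677012 38.17029971]
  handle [539.8, -149.9, 102.8, 41.7, 174.9] [87.9554792  91.38240853]
near orange [284.0, -198.3, 174.8, 42.6, 29.9] maxz [39.05971569 90.69459614]
  handle [280.8, -199.2, 168.2, 34.3, 29.0] [102.04043041 109.49038051]
left orange [261.7, 252.8, 190.7, 57.6, 115.2] maxz [38.15718825 41.21330084]
  handle [260.6, 255.4, 124.7, 85.6, 113.6] [ 94.69274696 109.05760275]
plate [490.1, 389.9, 173.6, 140.7, 73.1]
  handle [496.1, 389.5, 83.7, 42.2, 72.8] [54.68392137 57.44049106]
tray [558.2, 139.7, 173.8, 104.0, 177.8]
chips [(np.int32(104), [507.0, -39.0]), (np.int32(106), [546.0, -16.0]), (np.int32(104), [511.0, 31.0]), (np.int32(30), [576.0, -53.0]), (np.int32(112), [584.0, 9.0])]
top bed [535.5, -18.9, 169.1, 130.8, 85.1]
rest orange [478.9, -153.9, 34.7, 34.1, 84.9] maxz [35.30098635 39.30758355]
  handle [530.5, -155.5, 84.8, 28.2, 175.4] [89.79974266 93.84525303]
near orange [344.4, -165.7, 43.3, 42.7, 27.4] maxz [38.37315784 43.62815173]
  handle [282.2, -199.2, 111.7, 38.4, 29.4] [107.23908615 109.54031196]
left orange [261.5, 252.0, 185.9, 42.0, 114.1] maxz [38.29189849 67.99955098]
  handle [261.3, 250.9, 113.3, 34.5, 114.2] [107.71188147 109.50330583]
plate [485.0, 388.3, 173.9, 132.6, 73.2]
  handle [484.1, 386.4, 84.9, 26.0, 73.1] [56.13573836 59.36552571]
tray [562.5, 140.3, 141.4, 90.4, 175.1]
pad [523.1, -153.7, 181.1, 72.3, 175.2]
chips [(np.int32(69), [575.0, 5.0]), (np.int32(13), [565.0, -57.0]), (np.int32(76), [536.0, -20.0]), (np.int32(77), [501.0, 27.0]), (np.int32(72), [498.0, -43.0])]
```

View pics/crop1.png

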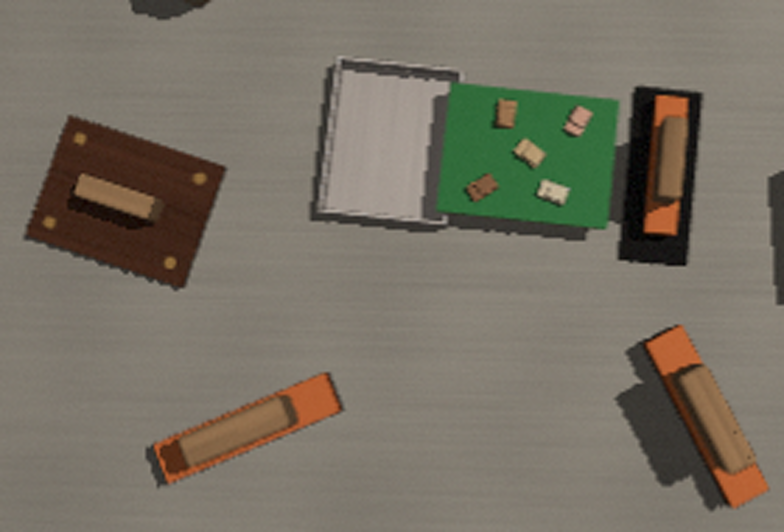

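```bash
cat > plan.py <<'E'
import sys
from h import *
def pose(): 
    o=readout.get_obs(); return o["ee_pos"],R.from_rotvec(o["tool_rot"]),o
def down(a):  # tool straight down, tool y at world angle a (deg)
    a=np.radians(a); y=np.array([np.cos(a),np.sin(a),0]); z=np.array([0,0,-1.]); return R.from_matrix(np.c_[np.cross(y,z),y,z])
def plan(x,y,z,a,n=None):
    p,r,o=pose(); q=np.array([x,y,z],float); rq=down(a)
    w=(rq*r.inv()).as_rotvec()
    for n in ([n] if n else range(1,30)):
        P,Q,out=p.copy(),r,[]
        for i in range(1,n+1):
            tp=p+(q-p)*i/n; tr=R.from_rotvec(w*i/n)*r
            s=(Q.inv().apply(tp-P)/80).round(3 if n==1 else 2); t=((Q.inv()*tr).as_rotvec()/.5).round(3)
            out.append(np.r_[s,t]); P=P+Q.apply(s*80); Q=Q*R.from_rotvec(t*.5)
        if np.abs(out).max()<=1: break
    print("t=%.2f"%o["time"],"at",p.round(1),"yaw %.1f"%np.degrees(np.arctan2(*r.as_matrix()[[1,0],1])),"F",o["force"].round(1),"open %.3f grip %.1f"%(o["opening"],o["grasp_force"]))
    for v in out: print(v.tolist())
if __name__=="__main__": plan(*map(float,sys.argv[1:5]),n=int(sys.argv[5]) if len(sys.argv)>5 else None)
E
python3 plan.py 529 -156 330 85.2
```

```text
t=0.10 at [252.4 571.5 404.1] yaw 66.2 F [-0.1  0.1  0.4] open 1.003 grip 0.0
[-0.76, -0.77, 0.1, -0.0, -0.0, -0.074]
[-0.73, -0.8, 0.11, -0.001, -0.0, -0.074]
[-0.7, -0.82, 0.1, 0.0, -0.0, -0.073]
[-0.67, -0.85, 0.1, -0.0, -0.0, -0.074]
[-0.64, -0.87, 0.11, -0.0, -0.0, -0.074]
[-0.61, -0.89, 0.1, -0.001, -0.0, -0.074]
[-0.57, -0.92, 0.1, 0.0, -0.0, -0.074]
[-0.54, -0.94, 0.11, -0.0, -0.0, -0.073]
[-0.5, -0.96, 0.1, -0.0, -0.0, -0.074]
```

```bash
c="python3 -m crank"
python3 -m crank '[[[0.5,-0.76,-0.77,0.1,0,0,-0.074],[0.5,-0.76,-0.77,0.1,0,0,-0.074]]]' 30
python3 -m crank '[[[0.5,-0.73,-0.8,0.11,0,0,-0.074],[0.5,-0.73,-0.8,0.11,0,0,-0.074]]]' >/dev/null
python3 -m crank '[[[0.5,-0.7,-0.82,0.1,0,0,-0.074],[0.5,-0.7,-0.82,0.1,0,0,-0.074]]]' >/dev/null
python3 -m crank '[[[0.5,-0.67,-0.85,0.1,0,0,-0.074],[0.5,-0.67,-0.85,0.1,0,0,-0.074]]]' >/dev/null
python3 -m crank '[[[0.5,-0.64,-0.87,0.11,0,0,-0.074],[0.5,-0.64,-0.87,0.11,0,0,-0.074]]]' >/dev/null
python3 -m crank '[[[0.5,-0.61,-0.89,0.1,0,0,-0.074],[0.5,-0.61,-0.89,0.1,0,0,-0.074]]]' >/dev/null
python3 -m crank '[[[0.5,-0.57,-0.92,0.1,0,0,-0.074],[0.5,-0.57,-0.92,0.1,0,0,-0.074]]]' >/dev/null
python3 -m crank '[[[0.5,-0.54,-0.94,0.11,0,0,-0.074],[0.5,-0.54,-0.94,0.11,0,0,-0.074]]]' >/dev/null
python3 -m crank '[[[0.5,-0.5,-0.96,0.1,0,0,-0.074],[0.5,-0.5,-0.96,0.1,0,0,-0.074],[0.5,-0.5,-0.96,0.1,0,0,-0.074]]]'
python3 plan.py 529 -156 239 85.2
```

```text
time: 0.3
ee_pos: [283.1, 489.5, 395.8]
tool_rot: [-0.587, -3.086, 0.003]
force: [0.8, -0.6, -0.2]
opening: 0.85
grasp_force: 0.0
time: 2.0
ee_pos: [530.6, -159.5, 329.7]
tool_rot: [0.135, 3.138, -0.002]
force: [-0.3, -0.7, -0.2]
opening: 0.501
grasp_force: 0.0
t=2.00 at [ 530.6 -159.5  329.7] yaw 85.1 F [-0.3 -0.7 -0.2] open 0.501 grip 0.0
[0.01, 0.02, 0.57, -0.001, 0.001, -0.002]
[0.01, 0.02, 0.56, -0.001, 0.0, -0.002]
```

```bash
python3 -m crank '[[[0.5,0,0,0.5,0,0,0],[0.5,0,0,0.5,0,0,0],[0.5,0,0,0.5,0,0,0]]]' >/dev/null
python3 plan.py 529 -156 239 85.2 1
python3 - <<'E'
from h import *
p,d=viewer.snapshot("scene"); cv2.imwrite("pics/g1.png",cv2.resize(p[100:260,120:340],(770,560),interpolation=cv2.INTER_CUBIC))
E
```

```text
t=2.30 at [ 528.9 -155.2  290. ] yaw 85.3 F [-0.2  1.4  0.6] open 0.501 grip 0.0
[-0.004, -0.01, 0.638, 0.001, -0.005, 0.003]
```

View pics/g1.png

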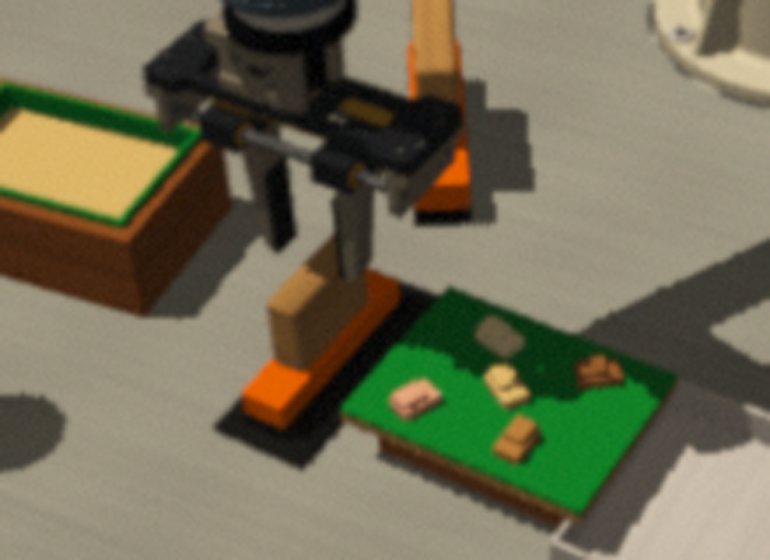

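```bash
python3 -m crank '[[[0.5,0,-0.01,0.35,0,0,0],[0.5,0,-0.01,0.63,0,0,0],[0.5,0,-0.01,0.63,0,0,0],[0.9,0,-0.01,0.63,0,0,0],[0.9,0,-0.01,0.63,0,0,0],[0.9,0,-0.01,0.63,0,0,0],[0.9,0,-0.01,0.63,0,0,0],[0.9,0,-0.01,0.63,0,0,0]]]' 40
python3 plan.py 529 -156 239 85.2 1
```

```text
time: 3.15
ee_pos: [530.0, -156.8, 241.3]
tool_rot: [0.13, 3.137, -0.0]
force: [-0.6, 2.6, 7.4]
opening: 0.257
grasp_force: 40.0
t=3.15 at [ 530.  -156.8  241.3] yaw 85.3 F [-0.6  2.6  7.4] open 0.257 grip 40.0
[0.013, 0.009, 0.028, -0.0, 0.004, 0.002]
```

```bash
python3 -m crank '[[[0.9,0,0,-0.4,0,0,0],[0.9,0,0,-0.85,0,0,0],[0.9,0,0,-0.85,0,0,0],[0.9,0,0,-0.85,0,0,0],[0.9,0,0,-0.85,0,0,0]]]' 45
python3 plan.py 529.6 -97.1 305 85.1 1;  python3 plan.py 529.6 -97.1 283 85.1 1
```

```text
time: 3.65
ee_pos: [528.8, -156.6, 306.9]
tool_rot: [-0.13, -3.137, -0.001]
force: [-1.0, -0.7, -2.7]
opening: 0.257
grasp_force: 45.0
t=3.65 at [ 528.8 -156.6  306.9] yaw 85.3 F [-1.  -0.7 -2.7] open 0.257 grip 45.0
[0.051, 0.742, 0.024, 0.001, -0.003, 0.005]
t=3.65 at [ 528.8 -156.6  306.9] yaw 85.3 F [-1.  -0.7 -2.7] open 0.257 grip 45.0
[0.051, 0.742, 0.299, 0.001, -0.003, 0.005]
```

```bash
python3 -m crank '[[[0.9,0.03,0.35,0,0,0,0],[0.9,0.05,0.74,0,0,0,0],[0.9,0.05,0.74,0,0,0,0.005],[0.9,0.05,0.74,0.15,0,0,0.005],[0.9,0.05,0.74,0.3,0,0,0.005],[0.9,0.05,0.74,0.3,0,0,0.005],[0.9,0.05,0.74,0.3,0,0,0.005]]]'
python3 - <<'E'
from h import *
p,d=viewer.snapshot("scene"); cv2.imwrite("pics/g2.png",cv2.resize(p[120:270,170:370],(800,600),interpolation=cv2.INTER_CUBIC))
E
python3 plan.py 529.6 -97.1 281 85.1 1
```

```text
time: 4.35
ee_pos: [530.0, -98.0, 282.9]
tool_rot: [-0.135, -3.137, -0.0]
force: [0.1, -0.7, -3.7]
opening: 0.26
grasp_force: 45.0
t=4.40 at [530.2 -97.9 283.4] yaw 85.1 F [ 1.1 -0.9 -2.4] open 0.261 grip 45.0
[0.008, 0.01, 0.03, 0.0, -0.002, -0.001]
```

View pics/g2.png

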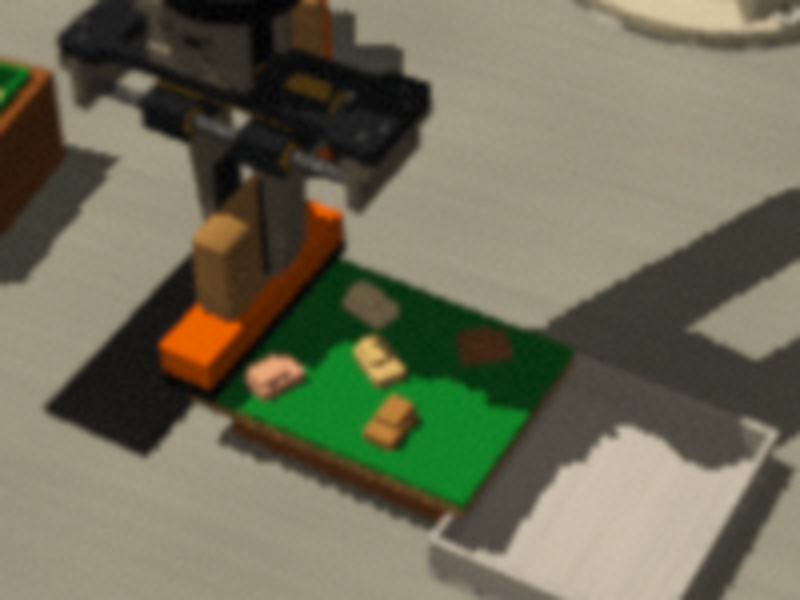

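```bash
python3 -m crank '[[[0.9,0,0,0.02,0,0,0],[0.9,0,0,0.03,0,0,0],[0.9,0,0,0.03,0,0,0]]]'
python3 plan.py 537 -11 281 85.1 2;python3 plan.py 544.8 80 281 85.1 3
```

```text
time: 4.7
ee_pos: [530.3, -97.5, 281.6]
tool_rot: [0.134, 3.139, -0.0]
force: [-0.0, 0.7, -2.1]
opening: 0.259
grasp_force: 45.0
t=4.70 at [530.3 -97.5 281.6] yaw 85.1 F [-0.   0.7 -2.1] open 0.259 grip 45.0
[0.0, 0.54, 0.0, -0.0, 0.0, 0.0]
[0.01, 0.54, 0.01, -0.0, 0.0, 0.0]
t=4.70 at [530.3 -97.5 281.6] yaw 85.1 F [-0.   0.7 -2.1] open 0.259 grip 45.0
[0.0, 0.74, 0.0, -0.0, 0.0, 0.0]
[0.01, 0.74, 0.0, -0.0, 0.0, 0.0]
[-0.0, 0.75, 0.01, -0.0, 0.0, 0.0]
```

```bash
python3 -m crank '[[[0.9,0,0.09,0.005,0,0,0],[0.9,0,0.18,0.005,0,0,0],[0.9,0,0.27,0.005,0,0,0],[0.9,0,0.36,0.005,0,0,0],[0.9,0,0.45,0.005,0,0,0],[0.9,0,0.55,0.005,0,0,0],[0.9,0,0.65,0.005,0,0,0],[0.9,0,0.74,0.005,0,0,0]]]'
python3 -m crank '[[[0.9,0,0.09,0,0,0,0],[0.9,0,0.18,0,0,0,0],[0.9,0,0.27,0,0,0,0],[0.9,0,0.36,0,0,0,0],[0.9,0,0.45,0,0,0,0],[0.9,0,0.55,0,0,0,0],[0.9,0,0.65,0,0,0,0],[0.9,0,0.74,0,0,0,0]]]'
python3 -m crank '[[[0.9,0,0.09,0,0,0,0],[0.9,0,0.18,0,0,0,0],[0.9,0,0.27,0,0,0,0],[0.9,0,0.36,0,0,0,0],[0.9,0,0.45,0,0,0,0],[0.9,0,0.55,0,0,0,0],[0.9,0,0.65,0,0,0,0],[0.9,0,0.74,0,0,0,0]]]'
python3 - <<'E'
from h import *
p,d=viewer.snapshot("scene"); cv2.imwrite("pics/g3.png",cv2.resize(p[120:285,190:410],(800,600),interpolation=cv2.INTER_CUBIC))
E
python3 plan.py 529.6 -97.1 281 85.1 1
```

```text
time: 5.5
ee_pos: [535.4, -37.7, 281.1]
tool_rot: [0.134, 3.139, 0.0]
force: [0.4, -0.5, -2.7]
opening: 0.256
grasp_force: 45.0
time: 6.3
ee_pos: [540.5, 21.3, 281.1]
tool_rot: [-0.134, -3.139, -0.0]
force: [0.3, -0.8, -2.1]
opening: 0.258
grasp_force: 45.0
time: 7.1
ee_pos: [545.5, 80.3, 281.1]
tool_rot: [0.134, 3.139, 0.0]
force: [-0.2, -0.6, -1.3]
opening: 0.257
grasp_force: 45.0
t=7.15 at [545.7  81.  281.1] yaw 85.1 F [-0.2  0.9 -2.3] open 0.260 grip 45.0
[0.011, -2.235, 0.001, 0.001, 0.001, 0.001]
```

View pics/g3.png

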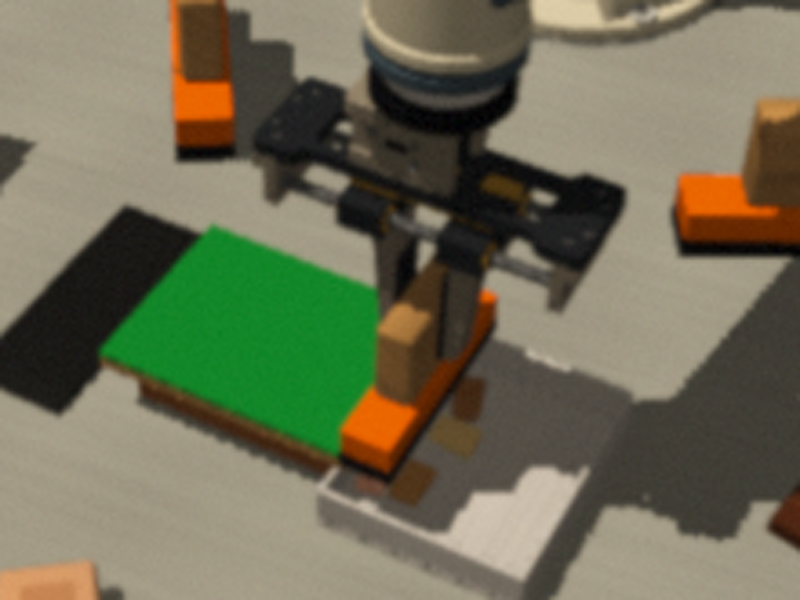

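```bash
python3 -m crank '[[[0.9,0,-0.02,-0.2,0,0,0],[0.9,0,-0.04,-0.5,0,0,0],[0.9,0,-0.04,-0.5,0,0,0]]]'
python3 - <<'E'
from h import *
n="scene"; p,d=viewer.snapshot(n); c,H,S,V=masks(p,d,n); x,y,z=c[...,0],c[...,1],c[...,2]
reg=lambda x0,x1,y0,y1:(x>x0)&(x<x1)&(y>y0)&(y<y1)
k=biggest((V<45)&reg(390,680,-220,-100)&(z<15)); print("pad",rect(n,k,6), k.sum())
# bed -y edge corners consistency
cv2.imwrite("pics/g4.png",p)
E
python3 plan.py 523 -153.7 320 85.2
```

```text
time: 7.45
ee_pos: [546.3, 76.5, 323.5]
tool_rot: [0.134, 3.134, 0.001]
force: [0.2, 0.3, -2.9]
opening: 0.256
grasp_force: 45.0
pad [527.3, -151.6, 178.1, 70.0, 175.5] 1341
t=7.50 at [545.7  76.4 322.1] yaw 85.1 F [ 0.5 -0.2 -2.1] open 0.259 grip 45.0
[0.01, -0.96, 0.01, 0.0, 0.002, -0.001]
[0.02, -0.97, 0.01, 0.001, 0.002, -0.001]
[0.01, -0.96, 0.0, 0.0, 0.002, -0.001]
```

```bash
python3 -m crank '[[[0.9,0.01,-0.45,0.01,0,0,0],[0.9,0.01,-0.96,0.01,0,0,0],[0.9,0.01,-0.96,0.01,0,0,0]]]' >/dev/null
python3 -m crank '[[[0.9,0.02,-0.45,0.01,0,0,0],[0.9,0.02,-0.97,0.01,0,0,0],[0.9,0.02,-0.97,0.01,0,0,0]]]' >/dev/null
python3 -m crank '[[[0.9,0,-0.45,0,0,0,0],[0.9,-0.01,-0.95,0,0,0,0],[0.9,-0.01,-0.95,0,0,0,0],[0.9,-0.01,-0.95,0,0,0,0],[0.9,-0.01,-0.95,0,0,0,0]]]'
python3 plan.py 524.8 -152.8 244 85.2 1
```

```text
time: 8.6
ee_pos: [523.9, -152.0, 318.8]
tool_rot: [-0.134, -3.138, -0.001]
force: [-0.8, 0.4, -3.2]
opening: 0.257
grasp_force: 45.0
t=8.60 at [ 523.9 -152.   318.8] yaw 85.1 F [-0.8  0.4 -3.2] open 0.257 grip 45.0
[-0.013, -0.009, 0.936, 0.001, -0.002, -0.003]
```

```bash
python3 -m crank '[[[0.9,0,-0.01,0.4,0,0,-0.003],[0.9,-0.01,-0.01,0.75,0,0,-0.003],[0.9,-0.01,-0.01,0.9,0,0,-0.003],[0.9,-0.01,-0.01,0.94,0,0,-0.003],[0.9,-0.01,-0.01,0.94,0,0,-0.003],[0.9,-0.01,-0.01,0.94,0,0,-0.003]]]'
python3 -m crank '[[[0.9,0,0,0.01,0,0,0],[0.9,0,0,0.02,0,0,0],[0.9,0,0,0.03,0,0,0],[0.9,0,0,0.03,0,0,0]]]'
python3 - <<'E'
from h import *
for n in ("scene","top"):
    p,d=viewer.snapshot(n); np.savez(f"{n}1.npz",p=p,d=d); c,H,S,V=masks(p,d,n); x,y,z=c[...,0],c[...,1],c[...,2]
    reg=(x>390)&(x<680)&(y>-220)&(y<-100)
    k=((V<45)&reg&(z<15)); o=(H<14)&(S>170)&(V>110)&reg
    a=cv2.morphologyEx((k|o).astype(np.uint8),cv2.MORPH_CLOSE,np.ones((3,3)))
    cv2.imwrite(f"pics/{n}1.png",p)
    print(n,o.sum(),k.sum())
a=cv2.resize(cv2.imread("pics/scene1.png")[140:250,150:290],(448,352),interpolation=cv2.INTER_CUBIC)
b=cv2.resize(cv2.imread("pics/top1.png")[170:260,290:360],(274,352),interpolation=cv2.INTER_CUBIC)
cv2.imwrite("pics/both1.png",np.hstack([a,b]))
E
```

```text
time: 9.2
ee_pos: [525.3, -153.8, 245.3]
tool_rot: [0.131, 3.137, -0.001]
force: [-0.1, -0.3, -2.3]
opening: 0.256
grasp_force: 45.0
time: 9.6
ee_pos: [524.7, -154.0, 242.0]
tool_rot: [0.132, 3.139, -0.0]
force: [-0.4, -0.5, -2.6]
opening: 0.262
grasp_force: 45.0
scene 236 605
top 0 1
```

View pics/both1.png

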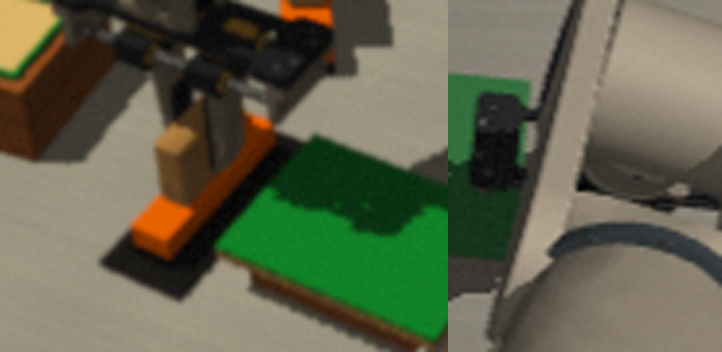

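```bash
python3 -m crank '[[[0.9,0,0,0.01,0,0,0],[0.9,0,0,0.02,0,0,0],[0.9,0,0,0.02,0,0,0]]]'
python3 plan.py 524.8 -152.8 239 85.2 1
```

```text
time: 10.0
ee_pos: [524.7, -154.0, 241.3]
tool_rot: [0.132, 3.139, -0.0]
force: [-5.2, 0.8, 11.5]
opening: 0.257
grasp_force: 45.0
t=10.00 at [ 524.7 -154.   241.3] yaw 85.2 F [-5.2  0.8 11.5] open 0.257 grip 45.0
[-0.001, 0.015, 0.028, -0.0, 0.0, -0.0]
```

Contact; release, rise, and check.

```bash
python3 -m crank '[[[0.5,0,0,0,0,0,0],[0.5,0,0,0,0,0,0],[0.5,0,0,0,0,0,0],[0.5,0,0,0,0,0,0],[0.5,0,0,0,0,0,0],[0.5,0,0,-0.4,0,0,0],[0.5,0,0,-0.9,0,0,0],[0.5,0,0,-0.9,0,0,0]]]'
python3 -m crank '[[[0.2,-0.5,0.5,-0.2,0,0,0],[0,-0.99,0.99,-0.4,0,0,0],[0,-0.99,0.99,-0.4,0,0,0],[0,-0.99,0.99,-0.4,0,0,0]]]'  >/dev/null
python3 - <<'E'
from h import *
for n in ("scene","top"):
    p,d=viewer.snapshot(n); np.savez(f"{n}2.npz",p=p,d=d); cv2.imwrite(f"pics/{n}2.png",p)
a=cv2.resize(cv2.imread("pics/scene2.png")[140:270,170:370],(492,320),interpolation=cv2.INTER_CUBIC)
b=cv2.resize(cv2.imread("pics/top2.png")[160:260,190:350],(512,320),interpolation=cv2.INTER_CUBIC)
cv2.imwrite("pics/both2.png",np.vstack([np.hstack([a,np.zeros((320,20,3),np.uint8)]),b])[:, :])
E
python3 plan.py 485 388 300 -16.8
```

```text
time: 10.8
ee_pos: [526.4, -154.5, 316.7]
tool_rot: [0.131, 3.132, -0.003]
force: [0.6, -0.3, 0.1]
opening: 0.503
grasp_force: 0.0
t=11.30 at [609.5 -81.7 343.2] yaw 85.2 F [ 0.  -0.2 -0.4] open 0.906 grip 0.0
[0.29, 0.82, 0.08, -0.001, -0.0, 0.509]
[0.49, 0.72, 0.08, -0.0, -0.001, 0.509]
[0.65, 0.57, 0.07, -0.001, -0.0, 0.509]
[0.77, 0.39, 0.08, -0.0, -0.0, 0.508]
[0.85, 0.18, 0.08, -0.001, -0.001, 0.509]
[0.87, -0.04, 0.08, -0.001, -0.0, 0.509]
[0.83, -0.25, 0.07, -0.0, -0.0, 0.509]
```

View pics/both2.png

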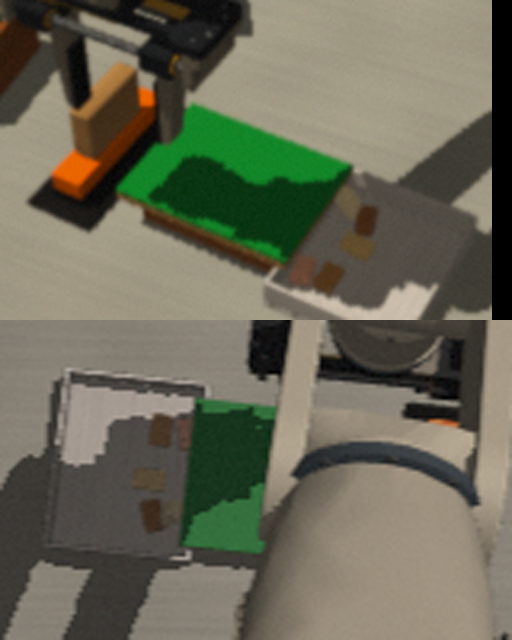

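```bash
python3 -m crank '[[[0.4,0.29,0.82,0.08,0,0,0.509],[0.4,0.29,0.82,0.08,0,0,0.509]]]' >/dev/null
python3 -m crank '[[[0.4,0.49,0.72,0.08,0,0,0.509],[0.4,0.49,0.72,0.08,0,0,0.509]]]' >/dev/null
python3 -m crank '[[[0.4,0.65,0.57,0.07,0,0,0.509],[0.4,0.65,0.57,0.07,0,0,0.509]]]' >/dev/null
python3 -m crank '[[[0.4,0.77,0.39,0.08,0,0,0.508],[0.4,0.77,0.39,0.08,0,0,0.508]]]' >/dev/null
python3 -m crank '[[[0.4,0.85,0.18,0.08,0,0,0.509],[0.4,0.85,0.18,0.08,0,0,0.509]]]' >/dev/null
python3 -m crank '[[[0.4,0.87,-0.04,0.08,0,0,0.509],[0.4,0.87,-0.04,0.08,0,0,0.509]]]' >/dev/null
python3 -m crank '[[[0.4,0.83,-0.25,0.07,0,0,0.509],[0.4,0.83,-0.25,0.07,0,0,0.509],[0.4,0.83,-0.25,0.07,0,0,0.509],[0.4,0.83,-0.25,0.07,0,0,0.509]]]'
python3 - <<'E'
from h import *
for n in ("scene","top"):
    p,d=viewer.snapshot(n); np.savez(f"{n}3.npz",p=p,d=d); cv2.imwrite(f"pics/{n}3.png",p)
    c,H,S,V=masks(p,d,n); x,y,z=c[...,0],c[...,1],c[...,2]
    reg=lambda x0,x1,y0,y1:(x>x0)&(x<x1)&(y>y0)&(y<y1)
    g=biggest((H>45)&(H<85)&(S>120)&(V>30)&reg(400,750,-200,300)); print(n,"bed",rect(n,g,45))
    b=reg(390,680,-220,-100)
    h=biggest((z>80)&(z<100)&b); print(" handle",rect(n,h,91))
    f=((z>28)&(z<110)&b&(y<-115)); print(" scraper foot+handle",rect(n,biggest(f),36))
    o=(H<14)&(S>170)&(V>80)&b; print(" orange extents",rect(n,o|h,36))
    k=(V<45)&b&(z<15); print(" pad",rect(n,biggest(cv2.morphologyEx((k|f).astype(np.uint8),cv2.MORPH_CLOSE,np.ones((3,3)))),6))
    # true foot ends along pad x, from orange pixels at top of foot
    q=plane(n,np.argwhere(o&(z>30)&(z<42))[:,::-1],36); u=np.array([np.cos(np.radians(-4.8)),np.sin(np.radians(-4.8))]); w=np.array([-u[1],u[0]])
    print(" foot x",np.percentile(q@u,[0.5,99.5]).round(1)," pad x centre",round(float(np.array([525,-152.7])@u),1)," foot y",np.percentile(q@w,[1,99]).round(1),"pad y centre",round(float(np.array([525,-152.7])@w),1))
E
python3 plan.py 485.5 387.5 206 -16.8 2
```

```text
time: 12.9
ee_pos: [486.1, 386.9, 300.3]
tool_rot: [2.52, 1.875, -0.003]
force: [0.2, -0.6, 1.0]
opening: 0.599
grasp_force: 0.0
scene bed [539.0, -17.8, 176.8, 133.6, 85.2]
 handle [532.7, -149.2, 88.9, 33.1, 174.9]
 scraper foot+handle [518.7, -167.2, 167.9, 75.6, 175.1]
 orange extents [534.1, -151.4, 154.3, 39.9, 176.7]
 pad [510.2, -172.0, 215.4, 104.2, 179.9]
 foot x [469.8 611.2]  pad x centre 535.9  foot y [-122.8  -89.8] pad y centre -108.2
top bed [535.6, -18.9, 168.9, 130.7, 85.3]
 handle [524.2, -153.3, 81.9, 27.1, 175.4]
 scraper foot+handle [525.0, -154.8, 142.6, 36.9, 175.1]
 orange extents [525.3, -155.9, 141.7, 35.7, 175.2]
 pad [523.1, -153.9, 181.1, 72.0, 175.1]
 foot x [467.2 605.9]  pad x centre 535.9  foot y [-125.3  -95.1] pad y centre -108.2
t=13.00 at [486.6 386.6 300.7] yaw -16.8 F [0.  0.1 0. ] open 0.597 grip 0.0
[0.0, -0.01, 0.59, -0.0, 0.001, -0.0]
[0.01, -0.01, 0.59, -0.001, 0.002, -0.0]
```

```bash
python3 -m crank '[[[0.4,0.01,-0.01,0.5,0,0,0],[0.4,0.01,-0.01,0.8,0,0,0],[0.4,0.01,-0.01,0.8,0,0,0]]]' >/dev/null
python3 plan.py 484.7 388 209 -16.8 1
python3 - <<'E'
from h import *
p,d=viewer.snapshot("scene"); cv2.imwrite("pics/g5.png",cv2.resize(p[180:310,370:530],(640,520),interpolation=cv2.INTER_CUBIC))
E
```

```text
t=13.30 at [485.2 386.9 234.1] yaw -16.9 F [-0.4  0.1  0.8] open 0.602 grip 0.0
[0.013, -0.009, 0.313, -0.007, 0.01, -0.002]
```

View pics/g5.png

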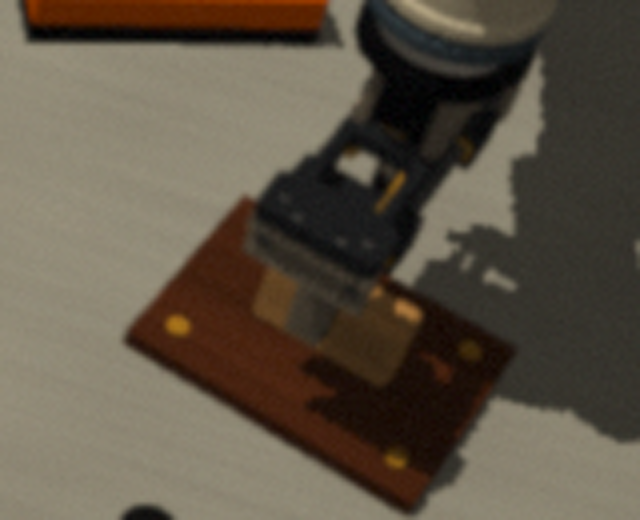

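```bash
python3 -m crank '[[[0.4,0.01,-0.01,0.2,0,0,0],[0.4,0.01,-0.01,0.32,0,0,0],[0.4,0.01,-0.01,0.32,0,0,0],[0.9,0.01,-0.01,0.32,0,0,0],[0.9,0.01,-0.01,0.32,0,0,0],[0.9,0.01,-0.01,0.32,0,0,0],[0.9,0.01,-0.01,0.32,0,0,0],[0.9,0.01,-0.01,0.32,0,0,0]]]' 50
python3 plan.py 484.7 388 209 -16.8 1
python3 - <<'E'
from h import *
for n in ("scene","top"):
    p,d=viewer.snapshot(n); c,H,S,V=masks(p,d,n); x,y,z=c[...,0],c[...,1],c[...,2]
    m=(V<110)&(z>3)&(z<22)&(S>60)&(x>380)&(x<590)&(y>280)&(y<500); print(n,m.sum(),rect(n,biggest(m),12))
E
```

```text
time: 14.15
ee_pos: [485.5, 390.4, 211.8]
tool_rot: [-2.523, -1.872, -0.001]
force: [-0.4, 1.0, 2.3]
opening: 0.257
grasp_force: 50.0
t=14.15 at [485.5 390.4 211.8] yaw -16.8 F [-0.4  1.   2.3] open 0.257 grip 50.0
[-0.032, -0.001, 0.035, 0.001, -0.001, -0.002]
scene 2866 [490.6, 390.0, 172.5, 142.3, 73.0]
top 1000 [473.1, 349.3, 132.5, 92.7, 163.3]
```

```bash
python3 -m crank '[[[0.9,0,0,-0.2,0,0,0],[0.9,0,0,-0.6,0,0,0],[0.9,0,0,-0.98,0,0,0],[0.9,0,0,-0.98,0,0,0],[0.9,0,0,-0.98,0,0,0]]]'
python3 plan.py 535.3 -16.8 290 -4.8 6
```

```text
time: 14.75
ee_pos: [485.3, 390.3, 290.6]
tool_rot: [-2.523, -1.872, -0.002]
force: [-0.9, 0.2, -4.1]
opening: 0.262
grasp_force: 50.0
t=14.75 at [485.3 390.3 290.6] yaw -16.8 F [-0.9  0.2 -4.1] open 0.262 grip 50.0
[-0.78, 0.35, 0.0, 0.0, -0.0, -0.07]
[-0.79, 0.31, 0.0, 0.001, -0.001, -0.07]
[-0.81, 0.29, 0.0, -0.0, 0.0, -0.07]
[-0.81, 0.26, 0.0, 0.0, -0.0, -0.07]
[-0.82, 0.24, 0.0, 0.0, -0.0, -0.07]
[-0.83, 0.2, 0.01, 0.001, -0.001, -0.07]
```

```bash
python3 -m crank '[[[0.9,-0.35,0.15,0,0,0,-0.03],[0.9,-0.78,0.35,0,0,0,-0.07],[0.9,-0.78,0.35,0,0,0,-0.07]]]' >/dev/null
python3 -m crank '[[[0.9,-0.4,0.16,0,0,0,-0.03],[0.9,-0.79,0.31,0,0,0,-0.07],[0.9,-0.79,0.31,0,0,0,-0.07]]]' >/dev/null
python3 -m crank '[[[0.9,-0.4,0.15,0,0,0,-0.03],[0.9,-0.81,0.29,0,0,0,-0.07],[0.9,-0.81,0.29,0,0,0,-0.07]]]' >/dev/null
python3 -m crank '[[[0.9,-0.4,0.13,0,0,0,-0.03],[0.9,-0.81,0.26,0,0,0,-0.07],[0.9,-0.81,0.26,0,0,0,-0.07]]]' >/dev/null
python3 -m crank '[[[0.9,-0.4,0.12,0,0,0,-0.03],[0.9,-0.82,0.24,0,0,0,-0.07],[0.9,-0.82,0.24,0,0,0,-0.07]]]' >/dev/null
python3 -m crank '[[[0.9,-0.4,0.1,0,0,0,-0.03],[0.9,-0.83,0.2,0.01,0,0,-0.07],[0.9,-0.83,0.2,0.01,0,0,-0.07],[0.9,-0.83,0.2,0.01,0,0,-0.07],[0.9,-0.83,0.2,0.01,0,0,-0.07]]]'
python3 plan.py 535.3 -16.8 260 -4.8 1
```

```text
time: 16.75
ee_pos: [535.2, -15.0, 288.7]
tool_rot: [-2.312, -2.126, 0.0]
force: [-0.1, -0.3, -2.9]
opening: 0.255
grasp_force: 50.0
t=16.75 at [535.2 -15.  288.7] yaw -4.8 F [-0.1 -0.3 -2.9] open 0.255 grip 50.0
[-0.023, 0.003, 0.359, -0.001, -0.001, -0.001]
```

```bash
python3 -m crank '[[[0.9,-0.01,0,0.15,0,0,0],[0.9,-0.015,0,0.3,0,0,0],[0.9,-0.015,0,0.36,0,0,0],[0.9,-0.015,0,0.36,0,0,0],[0.9,-0.015,0,0.36,0,0,0]]]'
python3 plan.py 535.3 -16.8 257 -4.8 1
python3 - <<'E'
from h import *
p,d=viewer.snapshot("scene"); q,_=viewer.snapshot("top"); np.savez("s4.npz",p=p,d=d)
a=cv2.resize(p[170:270,200:330],(780,600),interpolation=cv2.INTER_CUBIC); cv2.imwrite("pics/g6.png",a); cv2.imwrite("pics/t6.png",q)
E
```

```text
time: 17.25
ee_pos: [535.2, -17.6, 260.0]
tool_rot: [-2.312, -2.126, 0.001]
force: [-0.1, 0.3, -3.3]
opening: 0.26
grasp_force: 50.0
t=17.25 at [535.2 -17.6 260. ] yaw -4.8 F [-0.1  0.3 -3.3] open 0.260 grip 50.0
[0.01, 0.001, 0.037, -0.001, 0.0, -0.0]
```

View pics/g6.png

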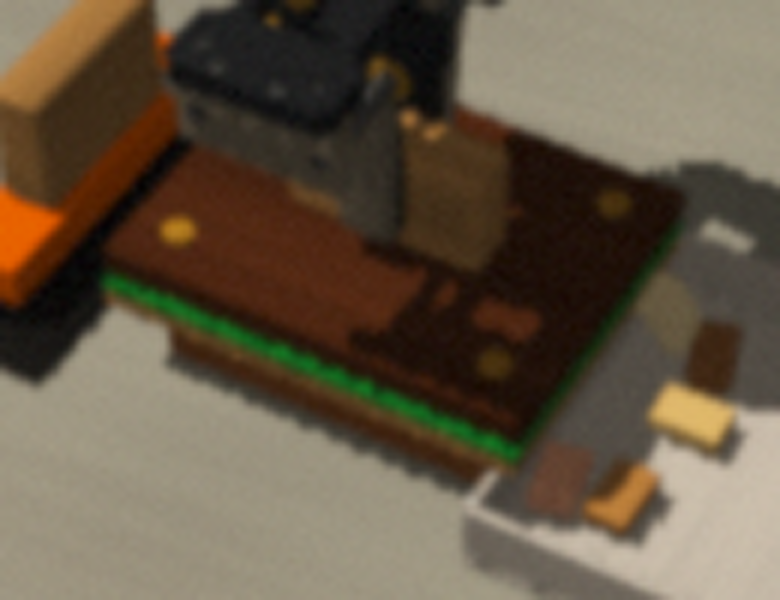

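```bash
cat > edge.py <<'E'
from h import *
f0=np.load("scene3.npz")["p"]
th=np.radians(-4.8); u=np.array([np.cos(th),np.sin(th)]); w=np.array([-u[1],u[0]]); B=np.array([535.2,-18.3])
def green(p):
    p=cv2.resize(p,None,fx=4,fy=4,interpolation=cv2.INTER_CUBIC); h=cv2.cvtColor(p,cv2.COLOR_BGR2HSV)
    return (h[...,0]>45)&(h[...,0]<85)&(h[...,1]>110)&(h[...,2]>25)
def px(P,z):   # world -> 4x image pixel
    K,k1,t,Rm=cam("scene"); return (cv2.projectPoints(np.array([[*P,z]],float),cv2.Rodrigues(Rm.T)[0],-Rm.T@t,K,np.array([k1,0,0,0,0.]))[0].ravel()+.375)*4
def prof(g,side,z,what):
    """first/last green pixel along lines outward across the bed edge, as bed-frame coordinate at height z"""
    r=[]
    d,e,h=(u,w,65) if side=="x" else (w,u,85)
    for s in np.linspace(-45,45,31) if side=="x" else np.linspace(0,50,25):
        q=np.arange(h-25,h+18,.25); pts=[px(B+d*v+e*s,45) for v in q]
        on=[g[int(round(b)),int(round(a))] for a,b in pts]
        if any(on):
            i=np.flatnonzero(on); k=i[0] if what=="first" else i[-1]
            r.append((plane("scene",np.array(pts[k])/4-.375,z)[0]-B)@d)
    return (np.median(r).round(1),np.std(r).round(1),len(r)) if r else None
def far(g,side):
    d,e,h=(u,w,65) if side=="x" else (w,u,85); r=[]
    for s in np.linspace(-40,40,21):
        q=np.arange(-h-18,-h+25,.25); i=np.flatnonzero([g[int(round(b)),int(round(a))] for a,b in (px(B+d*v+e*s,45) for v in q)])
        r.append(q[i[0]])
    return np.median(r).round(1),np.std(r).round(1)
E
python3 - <<'E'
from edge import *
g0=green(f0); g1=green(np.load("s4.npz")["p"])
for s in "xy": print(s,"bed far",far(g0,s),"bed near",prof(g0,s,45,"last"),"now near",prof(g1,s,45,"last"),"plate bottom edge at z48",prof(g1,s,48,"first"))
E
```

```text
Traceback (most recent call last):
  File "edge.py", line 23, in far
    q=np.arange(-h-18,-h+25,.25); i=np.flatnonzero([g[int(round(b)),int(round(a))] for a,b in (px(B+d*v+e*s,45) for v in q)])
                                                                                              ^^^^^^^^^^^^^^^^^^^^^^^^^^^^^
  File "edge.py", line 23, in <genexpr>
    q=np.arange(-h-18,-h+25,.25); i=np.flatnonzero([g[int(round(b)),int(round(a))] for a,b in (px(B+d*v+e*s,45) for v in q)])
                                                                                               ~~^^^^^^^^^^^^^^
  File "edge.py", line 8, in px
    K,k1,t,Rm=cam("scene"); return (cv2.projectPoints(np.array([[*P,z]],float),cv2.Rodrigues(Rm.T)[0],-Rm.T@t,K,np.array([k1,0,0,0,0.]))[0].ravel()+.375)*4
              ~~~^^^^^^^^^
  File "h.py", line 5, in cam
    p=viewer.camera_params(n); a=np.array(p["attitude"],float)
ValueError: time passes only in moves, steps and waits
```

```bash
sed -i 's/^def cam(n)/import functools\n@functools.lru_cache\ndef cam(n)/' h.py
python3 - <<'E'
from edge import *
g0=green(f0); g1=green(np.load("s4.npz")["p"])
for s in "xy": print(s,"bed far",far(g0,s),"bed near",prof(g0,s,45,"last"),"now near",prof(g1,s,45,"last"),"plate bottom edge at z48",prof(g1,s,48,"first"))
E
```

```text
x bed far (np.float64(-62.0), np.float64(0.4)) bed near (np.float64(69.0), np.float64(0.3), 31) now near (np.float64(69.0), np.float64(0.3), 31) plate bottom edge at z48 (np.float64(63.5), np.float64(0.5), 31)
y bed far (np.float64(-86.5), np.float64(0.4)) bed near (np.float64(88.0), np.float64(0.2), 25) now near (np.float64(86.8), np.float64(0.3), 25) plate bottom edge at z48 (np.float64(85.9), np.float64(0.4), 25)
```

Run:
```python
from edge import *
f=np.load("s4.npz"); p,d=f["p"],f["d"]; c=cloud("scene",d); q=c[...,:2]-B; X=q@u;Y=q@w;z=c[...,2]
m=(abs(X)<60)&(abs(Y)<80)&(z>50)&(z<70)&~((abs(X)<30)&(abs(Y)<55)); A=np.c_[X[m],Y[m],np.ones(m.sum())]
s=np.linalg.lstsq(A,z[m],rcond=None)[0]; r=z[m]-A@s; k=abs(r)<6; s=np.linalg.lstsq(A[k],z[m][k],rcond=None)[0]; print("plate plane tilt,z",s.round(4),m.sum())
# brown plate mask in both cameras
for n in ("scene","top"):
    im=p if n=="scene" else cv2.imread("pics/t6.png"); hs=cv2.cvtColor(im,cv2.COLOR_BGR2HSV)
    H,S,V=[hs[...,i] for i in range(3)]
    vv,uu=np.mgrid[0:420,0:560]; P=plane(n,np.c_[uu.ravel(),vv.ravel()],60).reshape(420,560,2)-B; X=P@u; Y=P@w
    m=((H<18)|(H>170))&(S>70)&(V<110)&(V>8)
    if n=="top":
        print("top rows: Y-band, brown X range, green px")
        for y0 in range(-80,81,20):
            b=abs(Y-y0)<6; i=b&m&(abs(X)<90); g=b&(H>45)&(H<85)&(S>120)&(abs(X)<90)
            print(y0,i.sum(),np.percentile(X[i],[1,99]).round(1) if i.sum()>5 else None,g.sum(),np.percentile(X[g],[1,99]).round(1) if g.sum() else None)
    else:
        for y0 in range(-60,61,20):
            b=abs(Y-y0)<3; i=b&m&(abs(X)<85); print(y0,np.percentile(X[i],[1,99]).round(1))
```

```text
plate plane tilt,z [-8.00000e-04 -8.00000e-04  5.95135e+01] 1394
-60 [-0.7 69.1]
-40 [-68.   73.6]
-20 [-56.3  69.3]
0 [-61.4  70.5]
20 [-61.4  69.4]
40 [-61.6  69.5]
60 [-60.6  70. ]
top rows: Y-band, brown X range, green px
-80 0 None 0 None
-60 62 [-25.9  11.1] 0 None
-40 36 [-25.    8.2] 0 None
-20 0 None 0 None
0 0 None 0 None
20 0 None 0 None
40 60 [-30.9   5.8] 0 None
60 0 None 0 None
80 3 None 0 None
```

```bash
cat > edge2.py <<'E'
from edge import *
from scipy.ndimage import map_coordinates as mc
def scan(p,side,z,lo,hi,S,ch):
    """mean profile of ch(image) along the bed-frame axis at height z"""
    d,e=(u,w) if side=="x" else (w,u); I=ch(p.astype(float)); q=np.arange(lo,hi,.5); out=np.zeros(len(q))
    for s in S:
        P=np.array([px(B+d*v+e*s,z)/4-.375 for v in q]); out+=mc(I,[P[:,1],P[:,0]],order=1)
    return q,out/len(S)
gr=lambda p:p[...,1]-p[...,2]
def show(t,q,o): print(t,*[f"{a:.0f}:{b:.0f}" for a,b in zip(q[::2],o[::2])])
E
python3 - <<'E'
from edge2 import *
p1=np.load("s4.npz")["p"]
S=np.linspace(-50,50,21)
show("bed far x",*scan(f0,"x",45,-72,-52,S,gr)); show("bed near x",*scan(f0,"x",45,56,80,S,gr)); show("now near x z45",*scan(p1,"x",45,56,80,S,gr))
show("now near x z57.5 R",*scan(p1,"x",59.5,50,90,S,lambda p:p[...,2]))
show("now far x z59.5 V",*scan(p1,"x",59.5,-76,-50,np.linspace(50,75,11),lambda p:p.max(2)))
T=np.linspace(0,50,15)
show("bed far y",*scan(f0,"y",45,-98,-74,T,gr)); show("bed near y",*scan(f0,"y",45,76,100,T,gr)); show("now near y z45",*scan(p1,"y",45,76,100,T,gr))
E
```

```text
bed far x -72:-6 -71:-6 -70:-6 -69:-5 -68:-3 -67:1 -66:6 -65:14 -64:24 -63:36 -62:51 -61:65 -60:78 -59:89 -58:96 -57:100 -56:102 -55:103 -54:104 -53:104
bed near x 56:104 57:104 58:104 59:104 60:104 61:104 62:102 63:100 64:96 65:90 66:78 67:63 68:46 69:28 70:12 71:-2 72:-12 73:-18 74:-22 75:-24 76:-24 77:-24 78:-24 79:-23
now near x z45 56:-22 57:-19 58:-14 59:-7 60:3 61:17 62:34 63:51 64:65 65:73 66:72 67:62 68:47 69:30 70:13 71:-2 72:-13 73:-20 74:-24 75:-26 76:-26 77:-26 78:-26 79:-26
now near x z57.5 R 50:64 51:63 52:62 53:62 54:62 55:62 56:61 57:62 58:62 59:63 60:63 61:64 62:64 63:62 64:59 65:55 66:50 67:45 68:41 69:39 70:37 71:35 72:32 73:29 74:25 75:23 76:23 77:26 78:33 79:42 80:53 81:64 82:74 83:81 84:84 85:84 86:82 87:80 88:77 89:76
now far x z59.5 V -76:154 -75:153 -74:151 -73:149 -72:146 -71:143 -70:139 -69:133 -68:127 -67:118 -66:106 -65:93 -64:79 -63:65 -62:53 -61:44 -60:38 -59:34 -58:33 -57:33 -56:33 -55:33 -54:34 -53:36 -52:39 -51:41
bed far y -98:-3 -97:-1 -96:-0 -95:-0 -94:0 -93:0 -92:1 -91:1 -90:2 -89:3 -88:7 -87:15 -86:26 -85:41 -84:57 -83:72 -82:85 -81:94 -80:100 -79:102 -78:103 -77:103 -76:103 -75:103
bed near y 76:104 77:103 78:103 79:103 80:104 81:103 82:102 83:99 84:93 85:81 86:63 87:42 88:22 89:6 90:-3 91:-6 92:-6 93:-5 94:-5 95:-5 96:-5 97:-6 98:-5 99:-5
now near y z45 76:-16 77:-15 78:-15 79:-14 80:-13 81:-12 82:-8 83:-2 84:5 85:11 86:13 87:10 88:4 89:-2 90:-6 91:-7 92:-6 93:-6 94:-6 95:-6 96:-6 97:-6 98:-6 99:-6
```

```bash
python3 -m crank '[[[0.9,0.01,0.04,0,0,0,0],[0.9,0.01,0.04,0.01,0,0,0],[0.9,0.01,0.04,0.015,0,0,0],[0.9,0.01,0.04,0.015,0,0,0],[0.9,0.01,0.04,0.015,0,0,0]]]'
cat > chk.py <<'E'
import sys
from edge2 import *
p1,d=viewer.snapshot("scene"); zt=float(sys.argv[1]); S=np.linspace(-50,50,21)
show("far top x",*scan(p1,"x",zt,-76,-50,np.linspace(50,75,11),lambda p:p.max(2)))
show("near top R",*scan(p1,"x",zt,56,80,S,lambda p:p[...,2]))
show("near x z45",*scan(p1,"x",45,56,80,S,gr))
for a in(-50,0,50): show(f"  at {a}",*scan(p1,"x",45,56,80,np.linspace(a-8,a+8,9),gr))
show("near y z45",*scan(p1,"y",45,76,100,np.linspace(-50,50,25),gr))
show("far top y",*scan(p1,"y",zt,-98,-74,np.linspace(20,55,12),lambda p:p.max(2)))
show("near top y V",*scan(p1,"y",zt,70,106,np.linspace(-50,50,25),lambda p:p.max(2)))
c=cloud("scene",d); q=c[...,:2]-B; X=q@u;Y=q@w;z=c[...,2]
m=(abs(X)<58)&(abs(Y)<78)&(z>50)&(z<66)&~((abs(X)<30)&(abs(Y)<55)); print("top z",np.median(z[m]))
E
python3 chk.py 58
```

```text
time: 17.85
ee_pos: [538.4, -17.1, 259.1]
tool_rot: [-2.313, -2.126, 0.0]
force: [-0.7, 0.4, -3.0]
opening: 0.256
grasp_force: 50.0
far top x -76:154 -75:153 -74:152 -73:151 -72:149 -71:147 -70:144 -69:139 -68:135 -67:130 -66:124 -65:118 -64:110 -63:100 -62:87 -61:74 -60:61 -59:50 -58:42 -57:37 -56:34 -55:33 -54:32 -53:32 -52:33 -51:34
near top R 56:63 57:62 58:62 59:62 60:62 61:62 62:63 63:63 64:64 65:63 66:61 67:58 68:54 69:49 70:44 71:41 72:39 73:37 74:36 75:35 76:36 77:39 78:46 79:55
near x z45 56:-30 57:-29 58:-27 59:-24 60:-22 61:-19 62:-16 63:-12 64:-6 65:1 66:8 67:12 68:13 69:9 70:1 71:-8 72:-16 73:-21 74:-25 75:-26 76:-26 77:-26 78:-26 79:-26
  at -50 56:-34 57:-31 58:-28 59:-25 60:-22 61:-19 62:-15 63:-11 64:-5 65:2 66:10 67:14 68:13 69:8 70:-0 71:-9 72:-15 73:-19 74:-20 75:-20 76:-19 77:-17 78:-15 79:-14
  at 0 56:-33 57:-31 58:-28 59:-26 60:-23 61:-20 62:-16 63:-12 64:-6 65:1 66:8 67:13 68:14 69:10 70:2 71:-7 72:-15 73:-20 74:-23 75:-25 76:-27 77:-27 78:-27 79:-27
  at 50 56:-27 57:-28 58:-27 59:-24 60:-22 61:-19 62:-16 63:-11 64:-5 65:2 66:9 67:14 68:14 69:9 70:1 71:-8 72:-16 73:-22 74:-25 75:-27 76:-27 77:-27 78:-27 79:-27
near y z45 76:-15 77:-15 78:-15 79:-14 80:-14 81:-13 82:-11 83:-8 84:-3 85:1 86:4 87:4 88:1 89:-4 90:-7 91:-8 92:-8 93:-8 94:-7 95:-7 96:-7 97:-7 98:-8 99:-8
far top y -98:82 -97:77 -96:70 -95:60 -94:48 -93:35 -92:24 -91:16 -90:12 -89:11 -88:12 -87:16 -86:23 -85:32 -84:43 -83:54 -82:64 -81:71 -80:76 -79:78 -78:79 -77:80 -76:81 -75:81
near top y V 70:42 71:39 72:36 73:33 74:32 75:31 76:31 77:30 78:30 79:30 80:31 81:31 82:31 83:31 84:30 85:29 86:28 87:28 88:27 89:27 90:29 91:35 92:41 93:48 94:56 95:64 96:71 97:76 98:79 99:83 100:85 101:86 102:87 103:88 104:88 105:88
top z 58.56655787458766
```

```bash
python3 -m crank '[[[0.9,-0.004,0,0.01,0,0,0],[0.9,-0.004,0,0.015,0,0,0],[0.9,-0.004,0,0.02,0,0,0],[0.9,-0.004,0,0.02,0,0,0]]]'
python3 plan.py 538.4 -17 257 -4.8 1
```

```text
time: 18.3
ee_pos: [538.4, -17.5, 257.4]
tool_rot: [-2.313, -2.126, 0.0]
force: [-0.2, 1.4, -3.2]
opening: 0.255
grasp_force: 50.0
t=18.30 at [538.4 -17.5 257.4] yaw -4.8 F [-0.2  1.4 -3.2] open 0.255 grip 50.0
[0.006, -0.0, 0.005, -0.0, 0.0, -0.001]
```

```bash
python3 -m crank '[[[0.9,0,0,0.006,0,0,0],[0.9,0,0,0.012,0,0,0],[0.9,0,0,0.012,0,0,0]]]'
python3 chk.py 57
```

```text
time: 18.6
ee_pos: [538.4, -17.4, 256.8]
tool_rot: [2.313, 2.126, 0.0]
force: [-1.4, -0.6, 3.0]
opening: 0.258
grasp_force: 50.0
far top x -76:149 -75:149 -74:149 -73:148 -72:146 -71:142 -70:138 -69:133 -68:129 -67:124 -66:120 -65:116 -64:111 -63:105 -62:96 -61:86 -60:75 -59:63 -58:52 -57:44 -56:38 -55:35 -54:33 -53:32 -52:32 -51:32
near top R 56:63 57:62 58:62 59:62 60:62 61:63 62:63 63:63 64:64 65:64 66:64 67:62 68:59 69:54 70:49 71:44 72:41 73:40 74:39 75:39 76:41 77:46 78:52 79:61
near x z45 56:-32 57:-32 58:-31 59:-29 60:-27 61:-24 62:-21 63:-19 64:-16 65:-13 66:-9 67:-5 68:-3 69:-4 70:-7 71:-13 72:-18 73:-22 74:-25 75:-26 76:-26 77:-26 78:-26 79:-25
  at -50 56:-38 57:-36 58:-34 59:-31 60:-28 61:-25 62:-22 63:-19 64:-16 65:-13 66:-9 67:-5 68:-3 69:-4 70:-7 71:-12 72:-16 73:-19 74:-20 75:-20 76:-19 77:-17 78:-15 79:-13
  at 0 56:-37 57:-35 58:-33 59:-31 60:-28 61:-25 62:-22 63:-19 64:-16 65:-13 66:-9 67:-5 68:-2 69:-2 70:-5 71:-11 72:-17 73:-21 74:-24 75:-26 76:-27 77:-27 78:-27 79:-27
  at 50 56:-23 57:-26 58:-28 59:-27 60:-26 61:-24 62:-21 63:-19 64:-16 65:-12 66:-8 67:-5 68:-4 69:-5 70:-8 71:-13 72:-18 73:-23 74:-25 75:-27 76:-27 77:-26 78:-27 79:-27
near y z45 76:-15 77:-15 78:-15 79:-15 80:-14 81:-14 82:-13 83:-11 84:-8 85:-4 86:-1 87:-0 88:-2 89:-5 90:-7 91:-8 92:-8 93:-8 94:-7 95:-7 96:-7 97:-7 98:-8 99:-8
far top y -98:79 -97:73 -96:64 -95:52 -94:40 -93:28 -92:18 -91:12 -90:10 -89:9 -88:11 -87:13 -86:19 -85:27 -84:37 -83:49 -82:59 -81:68 -80:74 -79:77 -78:79 -77:79 -76:80 -75:80
near top y V 70:40 71:38 72:35 73:33 74:32 75:31 76:31 77:31 78:31 79:31 80:31 81:31 82:31 83:31 84:30 85:30 86:29 87:28 88:27 89:28 90:30 91:35 92:42 93:51 94:59 95:67 96:73 97:78 98:81 99:83 100:85 101:86 102:87 103:88 104:87 105:87
top z 56.32300162614331
```

```bash
python3 -m crank '[[[0.5,0,0,0.004,0,0,0],[0.5,0,0,0.004,0,0,0],[0.5,0,0,0.004,0,0,0],[0.5,0,0,0.004,0,0,0],[0.5,0,0,0.004,0,0,0],[0.5,0,0,-0.3,0,0,0],[0.5,0,0,-0.8,0,0,0],[0.5,0,0,-0.8,0,0,0]]]'
python3 -m crank '[[[0.5,0,-0.5,-0.4,0,0,0],[0.5,0,-0.9,-0.8,0,0,0],[0.5,0,-0.9,-0.8,0,0,0]]]' >/dev/null
python3 -m crank '[[[0.5,0.5,-0.4,-0.1,0,0,0],[0.5,0.95,-0.6,-0.1,0,0,0],[0.5,0.95,-0.6,-0.1,0,0,0]]]' >/dev/null
python3 -m crank '[[[0.5,0.5,0,0,0,0,0],[0.5,0.95,0,0,0,0,0],[0.5,0.95,0,0,0,0,0]]]' >/dev/null
python3 -m crank '[[[0.5,0.5,0,0,0,0,0],[0.5,0.95,0,0,0,0,0],[0.5,0.95,0,0,0,0,0],[0.5,0.95,0,0,0,0,0]]]'
python3 chk.py 57 | grep -v "  at"
python3 - <<'E'
from h import *
n="top"; p,d=viewer.snapshot(n); c,H,S,V=masks(p,d,n); x,y,z=c[...,0],c[...,1],c[...,2]
reg=lambda x0,x1,y0,y1:(x>x0)&(x<x1)&(y>y0)&(y<y1)
m=biggest((z>44)&reg(440,640,-110,80)&(V<200)); print("plate",rect(n,m,57),"green left",((H>45)&(H<85)&(S>120)&reg(440,640,-125,90)).sum())
b=reg(390,680,-220,-112); f=biggest((z>26)&(z<110)&b); print("scraper",rect(n,f,36))
k=(V<45)&b&(z<15); print("pad",rect(n,biggest(cv2.morphologyEx((k|f).astype(np.uint8),cv2.MORPH_CLOSE,np.ones((3,3)))),6))
E
```

```text
time: 19.45
ee_pos: [540.1, -17.5, 324.8]
tool_rot: [2.309, 2.123, 0.008]
force: [-0.8, -0.3, 0.5]
opening: 0.503
grasp_force: 0.0
time: 20.75
ee_pos: [438.3, 219.5, 391.6]
tool_rot: [2.311, 2.128, -0.002]
force: [0.1, -0.6, -0.7]
opening: 0.502
grasp_force: 0.0
far top x -76:146 -75:147 -74:147 -73:148 -72:148 -71:148 -70:148 -69:148 -68:147 -67:147 -66:145 -65:143 -64:140 -63:135 -62:128 -61:119 -60:109 -59:100 -58:92 -57:86 -56:81 -55:79 -54:77 -53:76 -52:77 -51:78
near top R 56:72 57:73 58:73 59:73 60:73 61:74 62:73 63:73 64:72 65:70 66:67 67:63 68:58 69:52 70:47 71:42 72:39 73:37 74:37 75:37 76:39 77:43 78:49 79:56
near x z45 56:-36 57:-34 58:-32 59:-29 60:-26 61:-23 62:-20 63:-17 64:-15 65:-12 66:-8 67:-5 68:-3 69:-4 70:-7 71:-12 72:-17 73:-21 74:-23 75:-24 76:-25 77:-25 78:-25 79:-24
near y z45 76:-38 77:-37 78:-37 79:-36 80:-34 81:-30 82:-25 83:-18 84:-11 85:-5 86:-1 87:0 88:-2 89:-5 90:-7 91:-8 92:-8 93:-8 94:-8 95:-8 96:-8 97:-8 98:-9 99:-9
far top y -98:74 -97:68 -96:60 -95:49 -94:37 -93:26 -92:17 -91:11 -90:9 -89:8 -88:9 -87:12 -86:17 -85:25 -84:34 -83:44 -82:55 -81:63 -80:69 -79:72 -78:74 -77:74 -76:75 -75:75
near top y V 70:87 71:83 72:79 73:76 74:74 75:73 76:73 77:73 78:73 79:73 80:73 81:73 82:72 83:71 84:69 85:64 86:56 87:46 88:37 89:32 90:31 91:35 92:43 93:53 94:63 95:71 96:78 97:84 98:90 99:96 100:101 101:104 102:106 103:105 104:102 105:99
top z 56.37367859332414
plate [536.4, -16.6, 173.5, 135.1, 85.1] green left 7
scraper [525.0, -154.8, 142.6, 37.1, 174.9]
pad [523.0, -154.0, 181.1, 71.8, 175.2]
```

```bash
python3 -c "
from bench import ticket; print(ticket.job_done())"
```

```text
the job is handed in; nothing more can be done
None
```

I handed the job in at about 21 s: all five chips are in the tray, the scraper stands on its rest within about 2 mm of centre, and the plate lies flush on the bed to about 1 mm; the bottle, soap bar and beaker I left alone, without measuring them again at the end.

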